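# Set the blank stream selector by counting clicks, then lock it

## Task

The grey selector box carries a blank, unmarked knob. Turn the knob anticlockwise until you feel its cushioned end stop, gently, without forcing it, then turn it clockwise by exactly four clicks so that it rests in the fourth click position after the stop. Then push the lock slide beside it fully home towards the knob, and leave the vial, brass fitting and filter where they are.

Things in the scene. Friction and masses are not known exactly. Their poses are not given: they have to be found in the camera images.
- selector: grey metal box 100 x 190 x 50 mm, screwed to the worktop (cannot move); origin at the centre of its underside, z up, y along its long side. The knob's axis is vertical at its (0, +45 mm), the lock slide is at (0, -45 mm); five brass tube ports stick out 20 mm from its +x face. A blank steel disc 49 mm wide, 2 mm thick, lies on the top under the knob.
- knob: round black ribbed rubber knob (does not slip in a firm grip), no pointer or mark, 38 mm diameter (41 mm in its lowest 4 mm), 32 mm high; origin on its axis at its underside, 53 mm above the worktop, z up. Clockwise from above = negative turn about z. It is clamped on its shaft at an arbitrary angle, different each time: its orientation shows how far it has turned, not which position it is in.
- lock_slide (a joint): travel of the lock slide in m: 0 = unlocked, 0.010 = fully home (locked). Moves along the selector's +y, towards the knob; about 2 N of friction, stays where it is left. Its tooth enters the switch's wheel only when the knob rests in a click position; then the knob cannot turn.
- lock_tab (a point): centre of the top of the lock slide's upright black tab, which is 24 mm wide (along the selector's x), 8 mm thick (along its y) and stands 18 mm above the top plate, its top 68 mm above the worktop; moves with the slide. The slide's thin steel foot (4 mm high) reaches 18 mm to each side of it along y, between guides 5 mm high.
- vial_3: small glass vial with a black cap, 28 mm diameter, 60 mm high, standing; bystander
- brass_union_1: brass tube fitting 16 x 60 x 14 mm, lying; bystander
- syringe_filter_2: white disc filter, 26 mm diameter, 18 mm high; bystander
- knob_axis (a point): fixed point on the knob's axis at its top face, 85 mm above the worktop. CLICKS: 9 positions 20 degrees apart, position 0 next to the anticlockwise end stop; it starts in one of 2 to 6. A sprung ball draws the knob into the nearest position when let go. Leaving a position takes nearly 0.2 N m, falling to zero half way and then reversing (the click).
- knob_foot (a point): fixed point on the knob's axis at its underside, 53 mm above the worktop. END STOP: 2 to 3 degrees anticlockwise beyond position 0 the knob meets a spring cushion: instead of dropping, the torque goes on rising past 0.35 N m to about 0.5 N m and does not click. Turning it more than 11 degrees beyond position 0 damages the stop.

How it is judged:
On the way, in this order (a step that is already met when the one before it is completed fails the run):
1. the knob is turned anticlockwise to its end stop (within 5 degrees of position 0, or beyond) ((distance between wiper and home_contact below 0.00175 m or distance between wiper and overload_mark below 0.0069 m)), for 0.1 s.
2. the knob rests in the fourth click position clockwise from the stop (within 6 degrees), the lock slide still open (distance between wiper and fourth_contact below 0.0021 m and value of joint lock_slide below 0.004 m), for 0.3 s.
3. the lock slide is pushed fully home (value of joint lock_slide above 0.0085 m), for 0.1 s.
At the end, for the whole second after the job is handed in: the knob is at rest in the fourth click position clockwise from the end stop (within 6 degrees of it), the lock slide is home (within 1.5 mm of its full 10 mm), and the bystanders are within 30 mm of where they stood (distance between wiper and fourth_contact below 0.0021 m and value of joint lock_slide above 0.0085 m and angular speed of knob below 0.1 rad/s); the robot touches nothing.
It fails at once if the knob is forced against its end stop (turned more than 11 degrees anticlockwise beyond position 0) (distance between wiper and overload_mark below 0.00453 m).
It fails at once if a bystander is moved by more than 30 mm (distance of any of vial_3, brass_union_1, syringe_filter_2 from where it was at the start of the episode above 0.03 m).
It also fails if it takes over 72 s, if anything falls off the work surface, if the arm or the gripper's body presses on something with over 40 N, if the wrist force passes 120 N, or if a joint passes its speed limit or range.

## Robot

A 6-joint arm with a two-finger parallel gripper is mounted at the origin on a cart in front of the work surface, level with it; the furniture and walls round the work are solid. World frame = base frame: x ahead of the robot, y to its left, z up, the work surface at z = 0. Lengths are in m, angles in rad, forces in N, time in s.
With the tool pointing down it reaches from about 0.275 to 0.725 m from the base axis. Payload 15.9 kg.
Tool frame: the origin (TCP) lies at the very end of the fingers, on their centre line; the grasp point (between the pads) lies 19 mm behind it (manip.grip_depth is the z of the grasp point in the tool frame, in m); z points along the fingers, y is the line along which they close (so a half turn about z gives the same grasp; the last joint's range is limited). The gripper opens to 85 mm and grips with 20 to 120 N. Pads are 22 mm wide; open, the fingers measure 114 mm over their backs; the gripper's body (76 mm by 85 mm) begins 54 mm behind the grasp point. The pads swing forward as they close: fully open they stand 13 mm farther back than shut.
Start: joints at [1.122, 0.213, -0.034, 1.323, 0, 1.571], TCP at [0.217, 0.45, 0.231] pointing down, gripper open.
Joint ranges: [-2.98, 2.98], [-0.74, 1.72], [-1.14, 1.35], [-2.1, 2.04], [-1.57, 1.44], [-3.14, 3.14]. Speed limits (rad/s): [1.89, 1.89, 2.39, 2.57, 3.14, 3.14].

## Interface

Orientations are given as a unit quaternion [x, y, z, w].
In Python, from rig import manip gives the robot as it stands.
- The arm moves only by the shell command python3 -m creep 'ROWS'. ROWS is text: rows parted by semicolons, each of 7 numbers parted by spaces: the turn, a rotation vector about the world's x, y, z in rad, then the shift along the world's x, y, z in mm, then the gripper command: -1 is shut, 1 is fully open, values between are in proportion. In form: ax ay az dx dy dz jaw; .... A call has 1 to 5 rows; each row shifts and turns the commanded pose from where the row before left it; what a row does not reach is not made up. A row lasts 1/8 s, in which the tool goes at most 62.5 mm and 10.7 degrees, less where a joint would pass 70% of its speed; a pose out of reach is approached as far as the arm can. A call is refused whole if a number of a shift passes 62.5 or a number of a turn 0.188, either way. A call with a gripper value outside its range is refused whole. The fingers move at their own pace and stop on an object; the grip force is fixed at half the most. Time passes only in rows, so rows that do not move let the fingers close. It gives the time, the measured TCP pose, the force, the opening and the grip force at its end, in the units of the state.
- manip.read_state(): the state, without advancing time (a new reading comes with each control period).
- manip.get_image(name): name is "scene" or "top" or "wrist"; returns a dict with "frame" (420x560x3 uint8, red, green, blue), "fx", "fy", "cx", "cy" (pixels), "eye" and "rotation" of the camera in the world. Camera axes: x right, y down, z forward; pixel columns grow to the right and rows downward; lengths in m; the calibration is good to about 2 mm. A picture is of the moment at which its call begins. There is no depth.
- manip.sign_off(): hands the job in; it is judged then, once.
Trained networks look in a picture, given as the dict that the camera call returned (one of the last four; its "shot" number tells which), for a name from the list of things; names that differ only in an ending like _2 or _b are one class to them, and where a whole thing is asked for, a point or a joint stands for the part that bears it (a point fixed in the world has none). Each returns a list of dicts, best first, with "confidence" (0 to 1); they miss things now and then, are a little off and sometimes report something else, mostly with a low value. They report only what shows in the picture. A call takes as long as a camera call.
- manip.boxes_of(target, picture): "point" ([x, y, z] in m, in world coordinates, good to about 4 mm: the middle of the surface that is visible of it).
- manip.trace(target, picture): "mask" (420x560 bool, what is visible of it).
The state is a dict: "clock": time; "q": joint angles; "qvel": joint speeds; "tau": joint torques, N m; "ee_pos": TCP position; "eef_rot": TCP orientation; "wrist_force": force on the tool from outside, world axes, zero at the start; "wrist_torque": the same for the moment, N m; "width": opening from 0.0 (shut) to 1.0 (fully open); "grasp_force": force on a finger pad.
Only numpy, scipy, OpenCV 4.12 (cv2) and the standard library are available. Lean on these libraries where they do the work, as an engineer would, in place of code of your own. Each camera call takes 0.05 s, during which the arm holds its last target. There are 200 camera calls.

## Working session

There is one attempt and no reset: what is moved stays moved. The work goes in short steps, Python scripts to look and compute and a shell command to move; the robot and the scene stay as the last step left them, time stands still between calls to the robot, and variables do not carry over. Pictures are saved under pics/ and viewed, at most 10 in all, crops included, and the job is handed in when it is done.

```bash
mkdir -p pics; cat > h.py <<'E'
from rig import manip
import cv2, numpy as np
def save(p,n): cv2.imwrite('pics/'+n+'.png',cv2.cvtColor(p['frame'],cv2.COLOR_RGB2BGR))
def st():
    s=manip.read_state(); print({k:np.round(s[k],3).tolist() for k in s})
def ray(p,u,v,z):
    d=np.array(p['rotation'])@np.array([(u-p['cx'])/p['fx'],(v-p['cy'])/p['fy'],1]); e=np.array(p['eye'])
    return e+d*(z-e[2])/d[2]
E
python3 - <<'E'
from h import *
st()
for c in ['top','scene']:
    p=manip.get_image(c); save(p,c+'1')
    for n in ['knob','selector','lock_tab','lock_slide','vial_3','brass_union_1','syringe_filter_2']:
        print(c,n,[(np.round(d['point'],3).tolist(),round(d['confidence'],2)) for d in manip.boxes_of(n,p)[:2]])
    if c=='top':
        m=manip.trace('selector',p)[0]['mask'].astype(np.uint8)|0
        for n in ['knob','lock_tab']:
            t=manip.trace(n,p)
            if t:
                v,u=np.nonzero(t[0]['mask']); print(n,u.mean(),v.mean(),u.min(),u.max(),v.min(),v.max(),ray(p,u.mean(),v.mean(),.085 if n=='knob' else .068))
        v,u=np.nonzero(m); print(cv2.minAreaRect(np.c_[u,v].astype(np.float32)))
E
```

```text
{'clock': 0.0, 'q': [1.122, 0.213, -0.035, 1.323, -0.0, 1.571], 'qvel': [-0.001, 0.0, -0.001, 0.002, -0.001, 0.001], 'tau': [0.003, -68.615, 48.713, 0.017, 0.0, -0.0], 'ee_pos': [0.217, 0.45, 0.231], 'eef_rot': [0.223, 0.975, -0.001, -0.0], 'wrist_force': [0.204, 0.547, -0.129], 'wrist_torque': [0.024, 0.02, -0.02], 'grasp_force': 0.0, 'width': 0.996}
top knob [([0.487, 0.329, 0.085], 0.97)]
top selector []
top lock_tab [([0.48, 0.245, 0.051], 0.56)]
top lock_slide [([0.482, 0.242, 0.054], 0.81), ([0.489, 0.288, 0.051], 0.55)]
top vial_3 [([0.675, 0.291, 0.064], 0.59)]
top brass_union_1 [([0.675, 0.379, 0.01], 0.79)]
top syringe_filter_2 [([0.677, 0.164, 0.002], 0.75)]Traceback (most recent call last):
  File "<stdin>", line 12, in <module>
  File "h.py", line 7, in ray
    d=np.array(p['rotation'])@np.array([(u-p['cx'])/p['fx'],(v-p['cy'])/p['fy'],1]); e=np.array(p['eye'])
      ~~~~~~~~~~~~~~~~~~~~~~~^~~~~~~~~~~~~~~~~~~~~~~~~~~~~~~~~~~~~~~~~~~~~~~~~~~~~~
ValueError: matmul: Input operand 1 has a mismatch in its core dimension 0, with gufunc signature (n?,k),(k,m?)->(n?,m?) (size 3 is different from 4)
```

```bash
sed -i 's/np.array(p\[.rotation.\])@/R.from_quat(p["rotation"]).as_matrix()@/; 2a from scipy.spatial.transform import Rotation as R' h.py
python3 - <<'E'
from h import *
p=manip.get_image('top'); save(p,'top2')
for n in ['knob','lock_tab','selector']:
    t=manip.trace(n,p)
    if t:
        v,u=np.nonzero(t[0]['mask']); print(n,u.mean(),v.mean(),u.min(),u.max(),v.min(),v.max(),ray(p,u.mean(),v.mean(),.085 if n=='knob' else .068),cv2.minAreaRect(np.c_[u,v].astype(np.float32)))
print(p['eye'],p['fx'],R.from_quat(p['rotation']).as_matrix().round(2))
E
```

```text
knob 240.4688128772636 280.9698189134809 228 253 269 293 [0.48734627 0.33114477 0.085     ] ((240.50003051757812, 281.0000305175781), (23.33452033996582, 24.748737335205078), 45.0)
lock_tab 295.10749185667754 283.371335504886 285 306 276 291 [0.48182173 0.24344173 0.068     ] ((295.5, 283.5), (15.0, 21.0), 90.0)
selector 268.0400207227043 280.0545266157234 210 326 237 321 [0.48755463 0.28744602 0.068     ] ((268.21038818359375, 279.265380859375), (113.73513793945312, 80.09834289550781), 3.224522590637207)
[0.53136376 0.27932669 0.93595257] 528.9049401704389 [[-0.01 -1.    0.09]
 [-1.    0.   -0.03]
 [ 0.03 -0.09 -1.  ]]
```

View pics/top2.png

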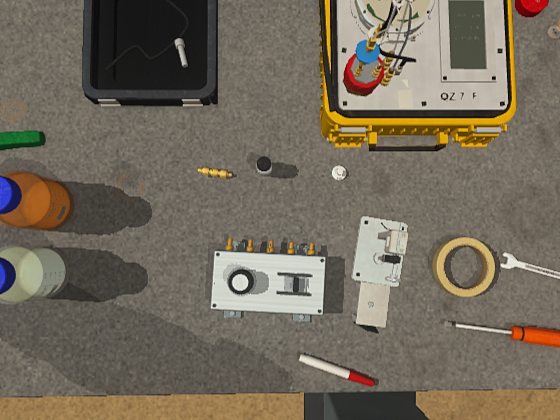

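The top view shows the selector with the knob at (240,281) and the slide tab at (295,284). The bystanders are at (263,165), (215,172) and (339,173), well clear. I'm moving above the knob.

```bash
python3 -m creep '0 0 0 54 -24 -10 1;0 0 0 54 -24 -10 1;0 0 0 54 -24 -10 1;0 0 0 54 -24 -10 1;0 0 0 54 -23 -11 1'; python3 -m creep '0 0 0 0 0 0 1;0 0 0 0 0 0 1'
python3 - <<'E'
from h import *
st()
p=manip.get_image('wrist'); save(p,'w1')
for n,z in [('knob',.085),('lock_tab',.068)]:
    print(n,[(np.round(d['point'],4).tolist(),round(d['confidence'],2)) for d in manip.boxes_of(n,p)[:2]])
    t=manip.trace(n,p)
    if t:
        v,u=np.nonzero(t[0]['mask']); print(u.mean(),v.mean(),u.min(),u.max(),v.min(),v.max(),ray(p,u.mean(),v.mean(),z))
print(p['eye'])
E
```

```text
clock: 1.32
ee_pos: [0.4887, 0.3304, 0.1801]
eef_rot: [0.223, 0.975, 0.0, 0.0]
wrist_force: [-1.1, 1.4, 0.9]
width: 0.998
grasp_force: 0.0
clock: 1.58
ee_pos: [0.4867, 0.3315, 0.1802]
eef_rot: [0.223, 0.975, -0.0, -0.0]
wrist_force: [-0.4, 0.8, -0.1]
width: 0.996
grasp_force: 0.0
{'clock': 1.575, 'q': [0.598, 0.411, 0.109, 1.269, 0.0, 1.047], 'qvel': [0.027, -0.018, -0.006, 0.001, 0.001, 0.001], 'tau': [-2.787, -83.866, 48.565, -0.151, -0.111, -0.077], 'ee_pos': [0.487, 0.331, 0.18], 'eef_rot': [0.223, 0.975, -0.0, -0.0], 'wrist_force': [-0.367, 0.761, -0.134], 'wrist_torque': [-0.002, 0.062, -0.024], 'grasp_force': 0.0, 'width': 0.996}
knob [([0.4818, 0.3292, 0.0817], 0.76)]
282.98037505451373 205.20584387265592 257 308 177 233 [0.48209356 0.33225632 0.085     ]
lock_tab [([0.48, 0.2475, 0.0575], 0.93)]
190.60382276281496 235.4456993918332 167 214 217 254 [0.47691323 0.24779549 0.068     ]
[0.41727203 0.36495283 0.32218047]
```

View pics/w1.png

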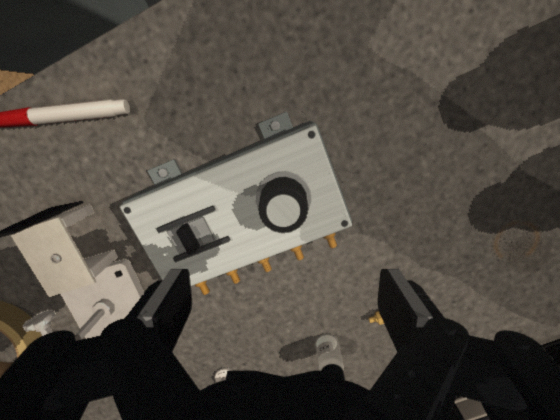

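The wrist view shows the knob's silver cap at about (283,211) and the tab at about (188,237). The fingers straddle it clear.

```bash
python3 - <<'E'
from h import *
p=manip.get_image('wrist')
g=cv2.cvtColor(p['frame'],cv2.COLOR_RGB2GRAY)
m=np.zeros_like(g); m[185:236,258:310]=1
k=manip.trace('knob',p)[0]['mask']
v,u=np.nonzero(k&(g>110)); print(u.mean(),v.mean(),len(u),ray(p,u.mean(),v.mean(),.085))
q=manip.get_image('top');g=cv2.cvtColor(q['frame'],cv2.COLOR_RGB2GRAY)
k=manip.trace('knob',q)
if k:
    k=k[0]['mask'];v,u=np.nonzero(k&(g>110)); print(u.mean(),v.mean(),len(u),ray(q,u.mean(),v.mean(),.085))
E
```

```text
281.93402777777777 211.76157407407408 864 [0.48632476 0.32989619 0.085     ]
```

```bash
python3 -m creep '0 0 0 -1 -1 -40 1;0 0 0 0 0 -40 1;0 0 0 0 0 -30 1;0 0 0 0 0 -9 1;0 0 0 0 0 0 1'; python3 -m creep '0 0 0 0 0 0 -1;0 0 0 0 0 0 -1;0 0 0 0 0 0 -1;0 0 0 0 0 0 -1;0 0 0 0 0 0 -1';python3 -m creep '0 0 0 0 0 0 -1;0 0 0 0 0 0 -1;0 0 0 0 0 0 -1'; python3 -c "
from h import *
st()"
```

```text
clock: 2.65
ee_pos: [0.486, 0.3306, 0.0617]
eef_rot: [0.222, 0.975, -0.0, -0.0]
wrist_force: [0.2, 0.1, 0.4]
width: 1.002
grasp_force: 0.0
clock: 3.28
ee_pos: [0.4863, 0.3304, 0.0624]
eef_rot: [0.223, 0.975, 0.0, 0.0]
wrist_force: [-2.7, -4.6, 11.7]
width: 0.428
grasp_force: 58.7
clock: 3.65
ee_pos: [0.4863, 0.3304, 0.0624]
eef_rot: [0.223, 0.975, 0.0, 0.001]
wrist_force: [-2.8, -3.4, 11.9]
width: 0.427
grasp_force: 58.7
{'clock': 3.65, 'q': [0.597, 0.474, -0.102, 0.994, -0.0, 1.046], 'qvel': [0.001, -0.0, -0.0, -0.0, 0.001, 0.0], 'tau': [0.93, -81.595, 43.358, -2.158, 0.549, 0.032], 'ee_pos': [0.486, 0.33, 0.062], 'eef_rot': [0.223, 0.975, 0.0, 0.001], 'wrist_force': [-2.778, -3.392, 11.92], 'wrist_torque': [-0.912, 0.629, 0.073], 'grasp_force': 58.656, 'width': 0.427}
```

```bash
cat > t.py <<'E'
from h import *
s=manip.read_state(); y=R.from_quat(s['eef_rot']).as_matrix()[:,1]
print('T',s['clock'],'yaw %.2f'%np.degrees(np.arctan2(y[1],y[0])),'tz %.3f tau6 %.3f q6 %.3f'%(s['wrist_torque'][2],s['tau'][5],s['q'][5]),np.round(s['wrist_force'],1),s['ee_pos'].round(4) if hasattr(s['ee_pos'],'round') else s['ee_pos'])
E
python3 t.py
python3 -m creep '0 0 0.044 0 0 0 -1;0 0 0 0 0 0 -1' >/dev/null; python3 t.py
python3 -m creep '0 0 0.044 0 0 0 -1;0 0 0 0 0 0 -1' >/dev/null; python3 t.py
python3 -m creep '0 0 0.044 0 0 0 -1;0 0 0 0 0 0 -1' >/dev/null; python3 t.py
```

```text
T 3.65 yaw 64.28 tz 0.073 tau6 0.032 q6 1.046 [-2.8 -3.4 11.9] [0.4863 0.3304 0.0624]
T 3.9 yaw 66.83 tz -0.089 tau6 -0.569 q6 1.001 [-1.8 -3.9 12.5] [0.4864 0.3304 0.0624]
T 4.15 yaw 69.35 tz -0.103 tau6 -0.558 q6 0.957 [-2.6 -3.4 10.5] [0.4864 0.3304 0.0624]
T 4.4 yaw 71.88 tz -0.020 tau6 -0.517 q6 0.913 [-3.  -3.6 12.1] [0.4864 0.3305 0.0624]
```

```bash

python3 -m creep '0 0 0.043 0 0 0 -1;0 0 0.044 0 0 0 -1;0 0 0 0 0 0 -1' >/dev/null; python3 t.py
python3 -m creep '0 0 0.044 0 0 0 -1;0 0 0.044 0 0 0 -1;0 0 0 0 0 0 -1' >/dev/null; python3 t.py
python3 -m creep '0 0 0.044 0 0 0 -1;0 0 0.044 0 0 0 -1;0 0 0 0 0 0 -1' >/dev/null; python3 t.py
```

```text
T 4.775 yaw 76.87 tz 0.121 tau6 -0.398 q6 0.826 [-2.2 -3.2 12. ] [0.4863 0.3305 0.0624]
T 5.15 yaw 81.92 tz 0.227 tau6 -0.275 q6 0.738 [-3.9 -2.1 11.6] [0.4862 0.3306 0.0624]
T 5.525 yaw 86.94 tz -0.079 tau6 -0.579 q6 0.650 [-1.8 -2.7 10.9] [0.4864 0.3306 0.0624]
```

```bash

python3 -m creep '0 0 0.03 0 0 0 -1;0 0 0 0 0 0 -1' >/dev/null; python3 t.py
```

```text
T 5.775 yaw 88.65 tz -0.059 tau6 -0.403 q6 0.621 [-1.6 -1.5  9.9] [0.4864 0.3306 0.0624]
```

```bash

python3 -m creep '0 0 0.07 0 0 0 -1;0 0 0.07 0 0 0 -1;0 0 0.07 0 0 0 -1;0 0 0.07 0 0 0 -1;0 0 0.035 0 0 0 -1' >/dev/null; python3 -m creep '0 0 0 0 0 0 -1' >/dev/null;python3 t.py
python3 -m creep '0 0 0.035 0 0 0 -1;0 0 0 0 0 0 -1' >/dev/null; python3 t.py
```

```text
T 6.525 yaw 106.71 tz -0.092 tau6 -0.501 q6 0.306 [-1.5 -1.   9.4] [0.4864 0.3309 0.0624]
T 6.775 yaw 108.72 tz -0.062 tau6 -0.433 q6 0.271 [-1.3 -1.7  9.8] [0.4864 0.3309 0.0624]
```

Click again (torque falling). Next position.

```bash

python3 -m creep '0 0 0.07 0 0 0 -1;0 0 0.07 0 0 0 -1;0 0 0.07 0 0 0 -1;0 0 0.07 0 0 0 -1;0 0 0.035 0 0 0 -1' >/dev/null; python3 -m creep '0 0 0 0 0 0 -1' >/dev/null;python3 t.py
python3 -m creep '0 0 0.035 0 0 0 -1;0 0 0 0 0 0 -1' >/dev/null; python3 t.py
```

```text
T 7.525 yaw 126.78 tz -0.071 tau6 -0.506 q6 -0.044 [-2.6  0.2  9.8] [0.4863 0.3311 0.0624]
T 7.775 yaw 128.78 tz -0.038 tau6 -0.470 q6 -0.079 [-2.7  1.1  9.7] [0.4863 0.3311 0.0624]
```

```bash

python3 -m creep '0 0 0.07 0 0 0 -1;0 0 0.07 0 0 0 -1;0 0 0.07 0 0 0 -1;0 0 0.07 0 0 0 -1;0 0 0.035 0 0 0 -1' >/dev/null; python3 -m creep '0 0 0 0 0 0 -1' >/dev/null;python3 t.py
python3 -m creep '0 0 0.035 0 0 0 -1;0 0 0 0 0 0 -1' >/dev/null; python3 t.py
```

```text
T 8.525 yaw 146.84 tz -0.045 tau6 -0.532 q6 -0.394 [-4.1  2.7  9.8] [0.4861 0.3313 0.0624]
T 8.775 yaw 148.84 tz -0.066 tau6 -0.460 q6 -0.429 [-3.8  1.4 11. ] [0.4861 0.3312 0.0624]
```

```bash

python3 -m creep '0 0 0.026 0 0 0 -1;0 0 0 0 0 0 -1' >/dev/null; python3 t.py
```

```text
T 9.025 yaw 150.33 tz -0.113 tau6 -0.351 q6 -0.455 [-4.4  1.  10.6] [0.486  0.3313 0.0624]
```

```bash
cat > a.py <<'E'
from h import *
import time
T=[];U=[]
for i in range(8):
    manip.get_image('wrist'); s=manip.read_state(); T.append(s['wrist_torque'][2]);U.append(s['tau'][5])
y=R.from_quat(s['eef_rot']).as_matrix()[:,1]
print(np.round(T,3),np.mean(T).round(3),np.round(U,3),s['clock'],'yaw %.2f'%np.degrees(np.arctan2(y[1],y[0])))
E
python3 a.py
```

```text
[-0.11  -0.101 -0.069 -0.055 -0.105 -0.096 -0.032 -0.114] -0.085 [-0.175 -0.111 -0.093 -0.089 -0.088 -0.087 -0.087 -0.087] 9.425 yaw 150.30
```

```bash

python3 -m creep '0 0 0.026 0 0 0 -1;0 0 0 0 0 0 -1;0 0 0 0 0 0 -1' >/dev/null; python3 a.py
```

```text
[-0.029  0.03  -0.029  0.057  0.019 -0.018  0.034 -0.009] 0.007 [-0.024 -0.022 -0.022 -0.022 -0.022 -0.022 -0.022 -0.022] 10.2 yaw 151.79
```

Torque drops to about 0, so it is a click. The next candidate is at 164.3°, the fifth click, so I'm probing it with settled torque.

```bash

python3 -m creep '0 0 0.07 0 0 0 -1;0 0 0.07 0 0 0 -1;0 0 0.07 0 0 0 -1;0 0 0.044 0 0 0 -1;0 0 0 0 0 0 -1' >/dev/null; python3 -m creep '0 0 0 0 0 0 -1;0 0 0 0 0 0 -1' >/dev/null; python3 a.py
python3 -m creep '0 0 0.035 0 0 0 -1;0 0 0 0 0 0 -1;0 0 0 0 0 0 -1' >/dev/null; python3 a.py
```

```text
[-0.155 -0.083 -0.153 -0.174 -0.104 -0.127 -0.099 -0.119] -0.127 [-0.136 -0.136 -0.136 -0.136 -0.136 -0.136 -0.136 -0.136] 11.475 yaw 166.35
[-0.107 -0.132 -0.135 -0.141 -0.081 -0.13  -0.095 -0.121] -0.118 [-0.123 -0.12  -0.119 -0.119 -0.119 -0.119 -0.119 -0.119] 12.25 yaw 168.35
```

```bash

python3 -m creep '0 0 0.035 0 0 0 -1;0 0 0 0 0 0 -1;0 0 0 0 0 0 -1' >/dev/null; python3 a.py
python3 -m creep '0 0 0.07 0 0 0 -1;0 0 0.07 0 0 0 -1;0 0 0.07 0 0 0 -1;0 0 0.07 0 0 0 -1;0 0 0 0 0 0 -1' >/dev/null; python3 -m creep '0 0 0 0 0 0 -1;0 0 0 0 0 0 -1' >/dev/null; python3 a.py
```

```text
[-0.078 -0.086 -0.021 -0.075 -0.032 -0.06  -0.095 -0.094] -0.068 [-0.084 -0.081 -0.08  -0.08  -0.08  -0.08  -0.08  -0.08 ] 13.025 yaw 170.36
[-0.099 -0.141 -0.258 -0.144 -0.153 -0.155 -0.21  -0.208] -0.171 [-0.159 -0.159 -0.159 -0.159 -0.159 -0.159 -0.159 -0.159] 14.3 yaw -173.60
```

```bash

python3 -m creep '0 0 0.035 0 0 0 -1;0 0 0 0 0 0 -1;0 0 0 0 0 0 -1' >/dev/null; python3 a.py
```

```text
[-0.061 -0.11  -0.139 -0.101 -0.106 -0.109 -0.057 -0.093] -0.097 [-0.109 -0.107 -0.106 -0.106 -0.106 -0.106 -0.106 -0.106] 15.075 yaw -171.59
```

Torque still drops at what should be at most the sixth click, so I'm checking the grip before going on.

```bash
python3 - <<'E'
from h import *
st()
p=manip.get_image('scene'); a=p['frame']
t=manip.trace('knob',p); print(len(t))
b=manip.boxes_of('knob',p); print(b[:1])
Rm=R.from_quat(p['rotation']).as_matrix(); c=Rm.T@(np.array([.486,.331,.09])-p['eye']); u=int(p['fx']*c[0]/c[2]+p['cx']);v=int(p['fy']*c[1]/c[2]+p['cy']); print(u,v)
q=manip.get_image('wrist')['frame']
o=np.hstack([cv2.resize(a[max(v-60,0):v+60,max(u-60,0):u+60],(400,400),interpolation=3),cv2.resize(q[130:330,180:380],(400,400),interpolation=3)])
cv2.imwrite('pics/c1.png',o[:,:,::-1])
E
```

```text
{'clock': 15.075, 'q': [0.598, 0.474, -0.102, 0.994, 0.001, -1.12], 'qvel': [-0.001, 0.001, -0.001, -0.001, -0.0, -0.0], 'tau': [-3.073, -81.438, 43.445, -2.355, -1.784, -0.106], 'ee_pos': [0.486, 0.331, 0.062], 'eef_rot': [0.757, -0.653, -0.001, -0.001], 'wrist_force': [-7.23, 1.083, 12.466], 'wrist_torque': [0.362, 1.664, -0.093], 'grasp_force': 59.436, 'width': 0.427}
1
[{'point': [0.4819, 0.3141, 0.0835], 'confidence': 0.58}]
221 227
```

View pics/c1.png

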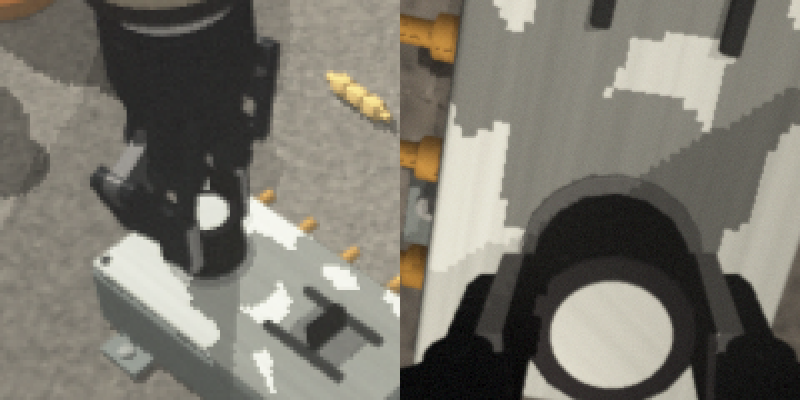

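```bash

python3 -m creep '0 0 0.026 0 0 0 -1;0 0 0 0 0 0 -1;0 0 0 0 0 0 -1' >/dev/null; python3 a.py
```

```text
[-0.235 -0.145 -0.224 -0.17  -0.142 -0.191 -0.208 -0.15 ] -0.183 [-0.197 -0.196 -0.196 -0.196 -0.196 -0.196 -0.196 -0.196] 16.05 yaw -170.11
```

Now it rises instead of dropping, which points to the cushion. One more small step should confirm.

```bash

python3 -m creep '0 0 0.02 0 0 0 -1;0 0 0 0 0 0 -1;0 0 0 0 0 0 -1' >/dev/null; python3 a.py
```

```text
[-0.275 -0.342 -0.265 -0.274 -0.25  -0.264 -0.246 -0.259] -0.272 [-0.268 -0.266 -0.266 -0.267 -0.266 -0.266 -0.266 -0.266] 16.825 yaw -168.97
```

The stop is confirmed: 0.27 N·m and rising, 6.8° past position 0. The start was therefore position 6. The target is yaw 104.3°, so I turn back by 1.513 rad.

```bash

python3 -m creep '0 0 -0.1 0 0 0 -1;0 0 -0.1 0 0 0 -1;0 0 -0.1 0 0 0 -1;0 0 -0.1 0 0 0 -1;0 0 -0.1 0 0 0 -1' >/dev/null; python3 t.py
python3 -m creep '0 0 -0.1 0 0 0 -1;0 0 -0.1 0 0 0 -1;0 0 -0.1 0 0 0 -1;0 0 -0.1 0 0 0 -1;0 0 -0.1 0 0 0 -1' >/dev/null; python3 t.py
python3 -m creep '0 0 -0.1 0 0 0 -1;0 0 -0.1 0 0 0 -1;0 0 -0.1 0 0 0 -1;0 0 -0.1 0 0 0 -1;0 0 -0.1 0 0 0 -1' >/dev/null; python3 -m creep '0 0 -0.013 0 0 0 -1;0 0 0 0 0 0 -1;0 0 0 0 0 0 -1' >/dev/null; python3 a.py
```

```text
T 17.45 yaw 162.23 tz 0.221 tau6 -1.807 q6 -0.663 [-6.1  1.9 12.7] [0.4857 0.3313 0.0624]
T 18.075 yaw 133.56 tz 0.052 tau6 -2.078 q6 -0.163 [-3.5  1.   9.4] [0.4861 0.3311 0.0624]
[-0.033  0.042  0.008  0.022  0.017  0.01  -0.003 -0.027] 0.005 [-0.008 -0.009 -0.009 -0.009 -0.009 -0.009 -0.009 -0.009] 19.475 yaw 104.34
```

Torque is about 0, so the knob rests in the fourth click. I release it, rise and look at the slide.

```bash

python3 -m creep '0 0 0 0 0 0 1;0 0 0 0 0 0 1;0 0 0 0 0 0 1;0 0 0 0 0 0 1;0 0 0 0 0 0 1'>/dev/null; python3 -m creep '0 0 0 0 0 25 1;0 0 0 0 0 40 1;0 0 0.18 0 -20 20 1;0 0 0.18 0 -50 0 -1;0 0 0.18 0 -40 0 -1'; python3 -m creep '0 0 0.18 0 0 0 -1;0 0 0.18 0 0 0 -1;0 0 0.18 0 0 0 -1;0 0 0.178 0 0 0 -1;0 0 0 0 0 0 -1'; python3 t.py
python3 - <<'E'
from h import *
for c in ['wrist','top']:
    p=manip.get_image(c); save(p,c+'3')
    for n,z in [('lock_tab',.068),('knob',.085)]:
        print(c,n,[(np.round(d['point'],4).tolist(),round(d['confidence'],2)) for d in manip.boxes_of(n,p)[:2]])
        t=manip.trace(n,p)
        if t:
            v,u=np.nonzero(t[0]['mask']); print(u.mean(),v.mean(),u.min(),u.max(),v.min(),v.max(),ray(p,u.mean(),v.mean(),z))
    Rm=R.from_quat(p['rotation']).as_matrix(); c=Rm.T@(np.array([.481,.246,.068])-p['eye']); print(p['fx']*c[0]/c[2]+p['cx'],p['fy']*c[1]/c[2]+p['cy'])
E
```

```text
clock: 20.72
ee_pos: [0.4859, 0.2192, 0.1466]
eef_rot: [-0.388, 0.922, -0.0, 0.0]
wrist_force: [0.9, -0.2, 0.3]
width: 0.607
grasp_force: 0.0
clock: 21.35
ee_pos: [0.4859, 0.2205, 0.1463]
eef_rot: [-0.684, 0.729, -0.0, 0.0]
wrist_force: [0.2, 0.9, 0.1]
width: 0.005
grasp_force: 0.0
T 21.35 yaw 176.36 tz 0.009 tau6 -2.730 q6 -1.081 [0.2 0.9 0.1] [0.4859 0.2205 0.1463]
wrist lock_tab [([0.483, 0.2395, 0.0577], 0.59)]
294.3410728582866 235.79583666933547 279 310 215 257 [0.48007628 0.23316001 0.068     ]
wrist knob []
284.4909638554217 360.6807228915663 279 290 344 376 [0.4934316  0.32970433 0.085     ]
294.0333399521703 251.8256808765555
top lock_tab []
338.86708860759495 172.41139240506328 333 345 165 179 [0.66396236 0.1691347  0.068     ]
top knob [([0.486, 0.3403, 0.0844], 0.57)]
234.26046511627908 280.6139534883721 228 241 268 293 [0.48799321 0.34100215 0.085     ]
293.5409368246408 283.8947840803813
```

View pics/wrist3.png

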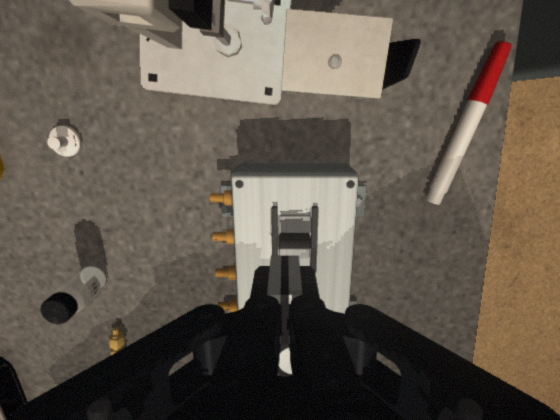

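The wrist view shows the tab at about (295,241) between its guides at x≈275 and 316, with the knob at the bottom. The closed fingers are aligned with the slide. I descend behind the tab at y≈0.208.

```bash
python3 -m creep '0 0 0 -6 -13 0 -1;0 0 0 0 0 -30 -1;0 0 0 0 0 -40 -1;0 0 0 0 0 -16 -1;0 0 0 0 0 0 -1'; python3 -m creep '0 0 0 0 5 0 -1;0 0 0 0 3 0 -1;0 0 0 0 2 0 -1;0 0 0 0 0 0 -1';python3 -m creep '0 0 0 0 2 0 -1;0 0 0 0 2 0 -1;0 0 0 0 2 0 -1;0 0 0 0 0 0 -1'
python3 - <<'E'
from h import *
p=manip.get_image('wrist'); cv2.imwrite('pics/w4.png',cv2.resize(p['frame'][150:350,180:400],(660,600),interpolation=3)[:,:,::-1])
E
```

```text
clock: 22.48
ee_pos: [0.4788, 0.2065, 0.0595]
eef_rot: [-0.684, 0.729, 0.0, -0.001]
wrist_force: [-0.4, -0.2, 0.0]
width: -0.001
grasp_force: 0.0
clock: 22.98
ee_pos: [0.48, 0.2177, 0.0606]
eef_rot: [-0.685, 0.729, -0.0, 0.0]
wrist_force: [0.2, 0.2, -0.4]
width: 0.003
grasp_force: 0.0
clock: 23.48
ee_pos: [0.4799, 0.2236, 0.0603]
eef_rot: [-0.685, 0.729, 0.0, -0.0]
wrist_force: [0.8, 0.3, -0.8]
width: -0.002
grasp_force: 0.0
```

View pics/w4.png

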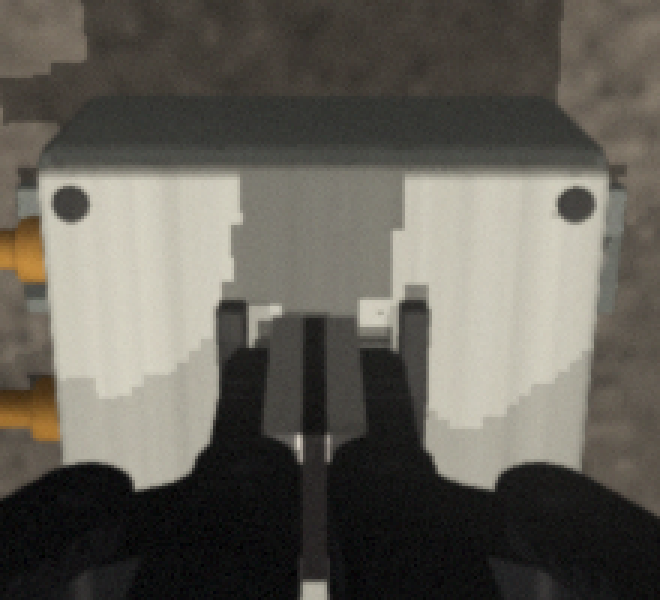

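The fingers are centred between the guides and there is no contact yet. I keep pushing in small steps.

```bash
for i in 1; do :; done
python3 -m creep '0 0 0 0 2 0 -1;0 0 0 0 2 0 -1;0 0 0 0 0 0 -1' | grep -E 'pos|force'
python3 -m creep '0 0 0 0 2 0 -1;0 0 0 0 2 0 -1;0 0 0 0 0 0 -1'| grep -E 'pos|force'
python3 -m creep '0 0 0 0 2 0 -1;0 0 0 0 0 0 -1'| grep -E 'pos|force'
python3 -m creep '0 0 0 0 2 0 -1;0 0 0 0 0 0 -1'| grep -E 'pos|force'
```

```text
ee_pos: [0.48, 0.2276, 0.0603]
wrist_force: [0.1, 0.5, 0.9]
grasp_force: 0.2
ee_pos: [0.4799, 0.2317, 0.0603]
wrist_force: [-0.3, -0.8, 0.1]
grasp_force: 0.1
ee_pos: [0.4799, 0.2336, 0.0603]
wrist_force: [0.0, 0.1, -0.8]
grasp_force: 0.2
ee_pos: [0.4799, 0.2356, 0.0603]
wrist_force: [-0.2, -0.8, 0.3]
grasp_force: 0.3
```

```bash
python3 -m creep '0 0 0 0 2 0 -1' | grep -E 'pos|wrist'
python3 -m creep '0 0 0 0 2 0 -1'| grep -E 'pos|wrist'
python3 -m creep '0 0 0 0 2 0 -1'| grep -E 'pos|wrist'
python3 - <<'E'
from h import *
p=manip.get_image('scene'); save(p,'s5')
Rm=R.from_quat(p['rotation']).as_matrix(); c=Rm.T@(np.array([.48,.26,.07])-p['eye']); u=int(p['fx']*c[0]/c[2]+p['cx']);v=int(p['fy']*c[1]/c[2]+p['cy'])
cv2.imwrite('pics/c5.png',cv2.resize(p['frame'][v-60:v+60,u-80:u+80],(800,600),interpolation=3)[:,:,::-1])
E
```

```text
ee_pos: [0.4798, 0.2364, 0.0602]
wrist_force: [0.7, -18.1, 5.8]
ee_pos: [0.4798, 0.2367, 0.0602]
wrist_force: [1.8, -31.8, 11.4]
ee_pos: [0.4798, 0.237, 0.0601]
wrist_force: [1.6, -45.0, 15.5]
```

View pics/c5.png

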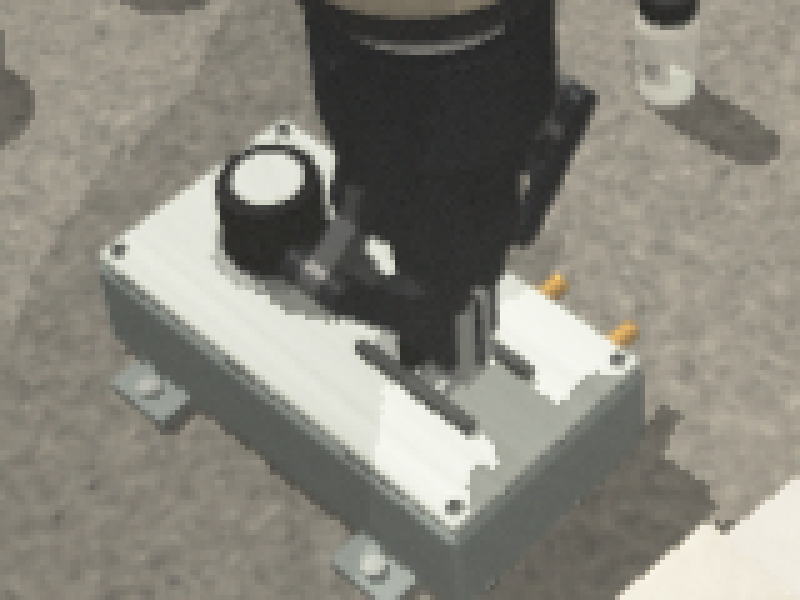

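It hit a hard stop at TCP y 0.236, about 10 mm past the expected first contact, which fits fully home. I back off and verify.

```bash
python3 -m creep '0 0 0 0 -8 0 -1;0 0 0 0 -8 0 -1;0 0 0 0 0 30 -1;0 0 0 0 -20 40 -1;0 0 0 0 -10 30 -1' | grep -E 'pos|wrist'
python3 -m creep '0 0 0 0 0 0 -1;0 0 0 0 0 0 -1' | grep -E 'pos|wrist'
python3 - <<'E'
from h import *
p=manip.get_image('wrist')
print([(np.round(d['point'],4).tolist(),round(d['confidence'],2)) for d in manip.boxes_of('lock_tab',p)[:2]])
Rm=R.from_quat(p['rotation']).as_matrix()
im=p['frame'].copy()
for y in (.2405,.2505):
    c=Rm.T@(np.array([.4805,y,.068])-p['eye']); print(y,p['fx']*c[0]/c[2]+p['cx'],p['fy']*c[1]/c[2]+p['cy'])
cv2.imwrite('pics/w6.png',cv2.resize(im[150:350,180:440],(780,600),interpolation=3)[:,:,::-1])
E
```

```text
ee_pos: [0.48, 0.195, 0.1619]
wrist_force: [0.3, -0.2, -0.0]
ee_pos: [0.4797, 0.1955, 0.1597]
wrist_force: [-0.4, 0.0, -0.1]
[([0.4795, 0.236, 0.0543], 0.76)]
0.2405 287.6223481753648 267.09289694493685
0.2505 288.3511371102587 278.1308486901705
```

View pics/w6.png

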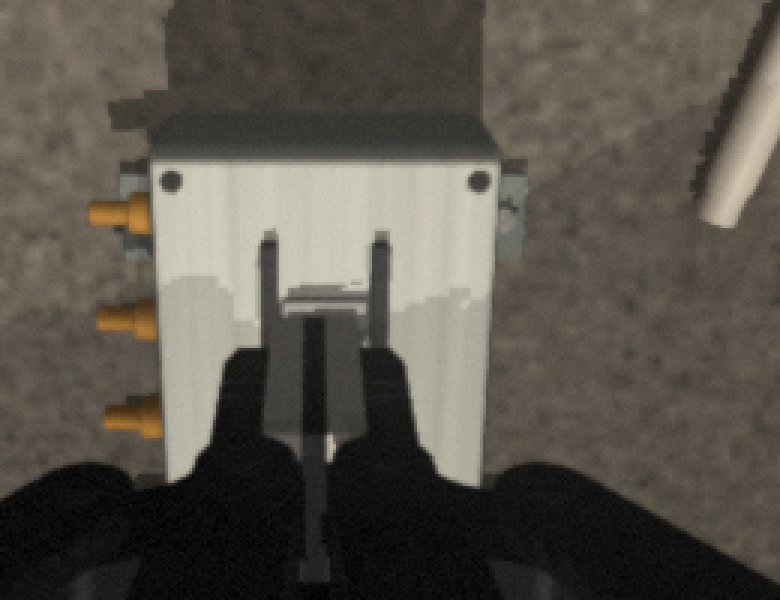

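The fingers hide the tab, but the foot's rear edge shows at crop (325,298), well inside the guide ends at row 235. In wrist3 it was close to the guide ends. I move back further for an unobstructed top view and measure.

```bash
python3 -m creep '0 0 0 0 -50 20 -1;0 0 0 0 -50 0 -1;0 0 0 -30 -50 0 -1;0 0 0 0 0 0 -1' | grep -E 'pos|wrist'
python3 - <<'E'
from h import *
a=cv2.imread('pics/top2.png'); p=manip.get_image('top'); b=p['frame'][:,:,::-1]
o=np.hstack([cv2.resize(x[245:320,208:328],(400,250),interpolation=3) for x in (a,b)])
w=cv2.imread('pics/wrist3.png')[180:300,220:380]
q=manip.get_image('wrist'); save(q,'w7')
o=np.vstack([o,cv2.resize(np.hstack([w,w*0]),(800,300),interpolation=3)])
cv2.imwrite('pics/c7.png',o)
for x in (p,):
    t=manip.trace('lock_tab',x)
    for d in t[:1]:
        v,u=np.nonzero(d['mask']); print(u.mean(),v.mean(),u.min(),u.max(),v.min(),v.max())
E
```

```text
ee_pos: [0.448, 0.0432, 0.1797]
wrist_force: [0.8, 0.1, 0.2]
289.18936877076413 283.0531561461794 279 300 276 291
```

View pics/c7.png

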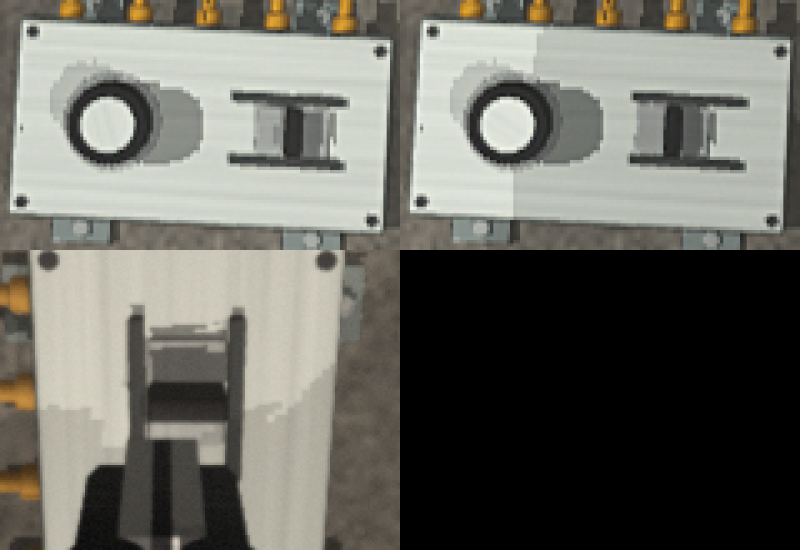

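Before/after: the tab moved from x≈293 to 673−400=273 in the crop. By mask that is 5.9 px, about 9.7 mm, so it is home. The bystanders were not touched, and the robot is clear.

```bash
python3 -c "
from h import *
print(manip.sign_off())"
```

```text
the job is handed in; nothing more can be done
None
```

I turned the knob to its end stop (stopping at about 0.27 N·m and rising), then back four clicks to position 4. I then pushed the lock slide home (about 9.7 mm in the top view), left the bystanders alone and handed the job in; no verdict came back.

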